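# Thread the wheels onto the rod and hang them in the crate

## Robot

A 6-joint arm with a two-finger parallel gripper is mounted at the origin on the work surface; the furniture and walls round the work are solid. World frame = base frame: x ahead of the robot, y to its left, z up, the work surface at z = 0. Lengths are in mm, angles in rad, forces in N, time in s.
With the tool pointing down it reaches from about 400 to 925 mm from the base axis. Payload 12.5 kg.
Tool frame: the origin (TCP) lies on the centre line of the jaws, within the pads' length; the fingertips stand 11 mm ahead of it and the grasp point (between the pads) lies 8 mm behind it (arm.tips_ahead is the distance from the TCP to the fingertips, in mm); z points along the fingers, y is the direction in which the jaws open and shut (so a half turn about z gives the same grasp; the last joint's range is limited). The gripper opens to 95 mm and grips with 3 to 60 N. Pads are 20 mm wide; open, the fingers measure 119 mm over their backs; the gripper's body (75 mm by 180 mm) begins 59 mm behind the grasp point.
Start: joints at [1.113, 0.491, 1.559, -0, 1.092, -0.106], TCP at [215.351, 586.745, 225.661] pointing down, gripper open.
Joint ranges: [-3.1, 3.1], [-0.84, 2.19], [0.05, 2.79], [-1.13, 4.28], [0.06, 2.93], [-2.69, 2.69]. Speed limits (rad/s): [2.22, 2.22, 2.79, 3.14, 3.14, 3.14].

## Interface

Orientations are given as a rotation vector (axis times angle).
In Python, from workcell import get_obs, optics, close_job, arm gives the robot as it stands. The module is installed in compiled form; this text tells all that it offers.
- The arm moves only by the tool send_rows, never from a script. Its argument "deltas" is a list of rows, each a list of 6 numbers: the shift along the world's x, y, z scaled (see below), then the turn, a rotation vector about the world's x, y, z scaled (see below). A call has 1 to 5 rows; each row is the pose to reach, as a shift and turn from the pose commanded when the call began; what a row does not reach only later rows make up. The controller multiplies each number of a shift by 300 mm and each number of a turn by 90 degrees. A row lasts 1/10 s, in which the tool goes at most 50 mm and 8.59 degrees, less where a joint would pass 70% of its speed; a pose out of reach is approached as far as the arm can. A call with a number of a shift or a turn outside -1 to 1 is refused whole. A call with a gripper value outside its range is refused whole. "claw" is the opening, from 0 (shut) to 1 (fully open), set as the call begins (left out, the last holds). The fingers move at their own pace and stop on an object; the grip force is fixed at half the most. Time passes only in rows, so rows that repeat a pose let the fingers close. It gives the time, the measured TCP pose, the force and the opening at its end, in the units of the state.
- get_obs(): the state, without advancing time (a new reading comes with each control period).
- optics.read_camera(name): name is "scene" or "top" or "wrist"; returns a dict with "color" (480x640x3 uint8, blue, green, red), "camera_matrix" (3x3 intrinsics, pixels), "R" (3x3) and "t" (3): a world point X has camera coordinates R X + t; the wrist camera has in their place "T_tool_cam" (4x4, takes a point from camera to tool coordinates, whose origin is the TCP and whose axes are the flange's). Camera axes: x right, y down, z forward; pixel columns grow to the right and rows downward; lengths in mm; the calibration is good to about 2 mm. A picture is of the moment at which its call begins: read the wrist's pose just before it. There is no depth.
- close_job(): hands the job in, once; it reports no verdict.
The state is a dict: "t": time; "joint_pos": joint angles; "joint_vel": joint speeds; "effort": joint torques, N m; "position": TCP position; "eef_rot": TCP orientation; "wrist_force": force on the tool from outside, world axes, zero at the start; "wrist_torque": the same for the moment, N m; "grip_width": finger opening in mm.
Only numpy, scipy, OpenCV 4.12 (cv2) and the standard library are available. Lean on these libraries where they do the work, as an engineer would, in place of code of your own. Each camera call takes 0.05 s, during which the arm holds its last target. There are 200 camera calls.

## Task

Get the three turned wooden wheels ready for finishing: take the rod that lies across the crate's notched ends by its handle, thread it through all three wheels as they lean in the sloping rack, and lift them off together on the rod. Then lay the rod back in both notches of the crate, so that the wheels hang on it inside, and let go. Do not touch the sanded wheels with the fingers, and leave the tape measure and the bolt tin where they are.

Things in the scene. Friction and masses are not known exactly. Their poses are not given: they have to be found in the camera images.
- rod_handle (a point): middle of the carrying rod's handle, on the rod's axis; x points from handle to tip. The handle is a square dark wooden grip 70 mm long (35 mm either side of this point), 26 x 26 mm thick, its flats facing y and z. Whole rod 0.1 kg. It starts level in the crate's notches with the handle outside
- rod_middle (a point): point on the rod's axis 102.5 mm from the handle's middle towards the tip; when the rod lies in the crate it is midway between the notches. The bar is round aluminium, 12 mm thick. A flat collar of 32 mm diameter, 65 to 70 mm from the handle's middle, keeps wheels off the handle; in the crate it belongs just inside an end board
- rod_tip (a point): end of the rod's short tapered tip, on the axis, 178.5 mm from the middle of the handle
- rack: wooden stand fixed to the table, 120 x 110 mm, with wheels 0.21 m high; origin on the table under its middle, z up. Its V-trough, open above and at the upper end, climbs along the rack's +x at 28 degrees from level. The wheels lean in it on edge against a stop board at the low (-x) end; their common bore line lies at y = 0 and climbs along +x at the same 28 degrees
- rack_stop (a point): point on the wheels' bore line at the upper face of the stop board, 155 mm above the table; axes as the rack's. The three wheels fill the next 60 mm up the slope. The stop board is 10 mm thick, square to the bore line; a slot in it, 44 mm wide and open at the top, reaches 22 mm below the bore line, so rod and collar can pass
- wheel_1_center (a point): one of three equal turned wooden wheels, 70 mm across, 20 mm thick, about 42 g, with a plain round bore 26 mm wide right through; this point is the centre of the bore, half-way through; z runs along the bore. The three stand face to face, bores in line; this is the lowest one
- wheel_2_center (a point): one of three equal turned wooden wheels, 70 mm across, 20 mm thick, about 42 g, with a plain round bore 26 mm wide right through; this point is the centre of the bore, half-way through; z runs along the bore. The three stand face to face, bores in line; this is the middle one
- wheel_3_center (a point): one of three equal turned wooden wheels, 70 mm across, 20 mm thick, about 42 g, with a plain round bore 26 mm wide right through; this point is the centre of the bore, half-way through; z runs along the bore. The three stand face to face, bores in line; this is the highest one
- crate: open wooden crate fixed to the table, 115 (x) x 112 (y) mm; origin on the table under its middle, z up. End boards 10 mm thick, 100 mm high, at x = -52.5 and 52.5 mm, each with a notch at y = 0, 17 mm wide at the bottom, 34 at the top, bottom 70 mm above the table (rod axis then at 76 mm). Sides 63 mm high, inner floor at 8 mm. Rod handle starts on the -x side
- tape_center (a point): tape measure, 37 x 84 x 64 mm; centre. Stays where it is
- tin_center (a point): open tin with bolts, 69 mm across, 76 mm high; centre, half-way up. Stays where it is
Mind the look-alikes: they are no part of the job. What is shaped like the part that bears wheel_3_center but red is not meant.

How it is judged:
By the outcome, as a careful person would: the job done as asked, in the order asked, and still so for the second after the job is handed in, with the robot touching nothing.
It also fails if it takes over 67 s, if anything falls off the work surface, if the arm or the gripper's body presses on something with over 40 N, if the wrist force passes 120 N, or if a joint passes its speed limit or range.

## Working session

There is one attempt and no reset: what is moved stays moved. The work goes in short steps, Python scripts to look and compute and a tool call to move; the robot and the scene stay as the last step left them, time stands still between calls to the robot, and variables do not carry over. Pictures are saved under pics/ and viewed, about 8 in all and at most 12, crops included, and the job is handed in when it is done.

Besides the shell and the picture viewer there is one more tool, called after "Call:" as a command line: name --pt "numbers of a row" for each row, then --argument value for the rest. send_rows: Moves the arm, as the interface text tells. Its arguments: {"type":"object","properties":{"deltas":{"type":"array"},"claw":{"type":"number"}},"required":["deltas"]}

```bash
mkdir -p pics; cat > h.py <<'E'
import numpy as np,cv2,json
from scipy.spatial.transform import Rotation as Ro
from workcell import get_obs, optics, close_job, arm
def cam(n,save=None):
    o=get_obs(); c=optics.read_camera(n)
    K=np.array(c["camera_matrix"])
    if n=="wrist":
        T=np.array(c["T_tool_cam"]); Rt=Ro.from_rotvec(o["eef_rot"]).as_matrix()
        Rwc=Rt@T[:3,:3]; p=Rt@T[:3,3]+np.array(o["position"])
        R=Rwc.T; t=-R@p
    else: R=np.array(c["R"]); t=np.array(c["t"])
    if save: cv2.imwrite(f"pics/{save}.png",c["color"]); np.savez(f"pics/{save}.npz",K=K,R=R,t=t)
    return c["color"],K,R,t
def proj(X,K,R,t):
    c=np.atleast_2d(X)@R.T+t; u=c@K.T; return u[:,:2]/u[:,2:]
def ray(px,K,R,t):
    d=R.T@np.linalg.solve(K,[px[0],px[1],1.]); return -R.T@t,d/np.linalg.norm(d)
def atz(px,z,K,R,t):
    o,d=ray(px,K,R,t); return o+d*(z-o[2])/d[2]
def load(n):
    f=np.load(f"pics/{n}.npz"); return f["K"],f["R"],f["t"]
E
python3 - <<'E'
from h import *
for n in("scene","top"):
    i,K,R,t=cam(n,n+"0"); print(n,K.round(1).tolist(),(-R.T@t).round(0),R.round(2).tolist())
print(get_obs())
E
```

```text
scene [[464.6, 0.0, 319.2], [0.0, 464.6, 235.1], [0.0, 0.0, 1.0]] [321. 721. 556.] [[-0.9, -0.43, -0.01], [-0.19, 0.42, -0.89], [0.38, -0.8, -0.46]]
top [[543.0, 0.0, 321.5], [0.0, 543.0, 245.1], [0.0, 0.0, 1.0]] [ 458.  -27. 1201.] [[0.01, -1.0, -0.03], [-0.98, -0.0, -0.18], [0.18, 0.03, -0.98]]
{'t': 0.1, 'joint_pos': array([ 1.11343858e+00,  4.91467567e-01,  1.55934198e+00,  1.17672861e-05,
        1.09170163e+00, -1.05574667e-01]), 'joint_vel': array([-0.00184332, -0.00173434, -0.00089805,  0.00057959,  0.00081489,
       -0.0005036 ]), 'effort': array([ 2.70380398e-03, -6.13628197e+01, -2.58608454e+01,  6.94065378e-02,
        4.69238218e-02, -1.52898741e-05]), 'position': array([215.23792529, 586.57461244, 225.15590752]), 'eef_rot': array([-5.49696651e-01, -3.09285792e+00,  1.38136283e-03]), 'wrist_force': array([0.24322315, 0.3254379 , 0.52318272]), 'wrist_torque': array([ 0.07943397,  0.02675122, -0.02017623]), 'grip_width': 94.50316887450109}
```

View pics/scene0.png

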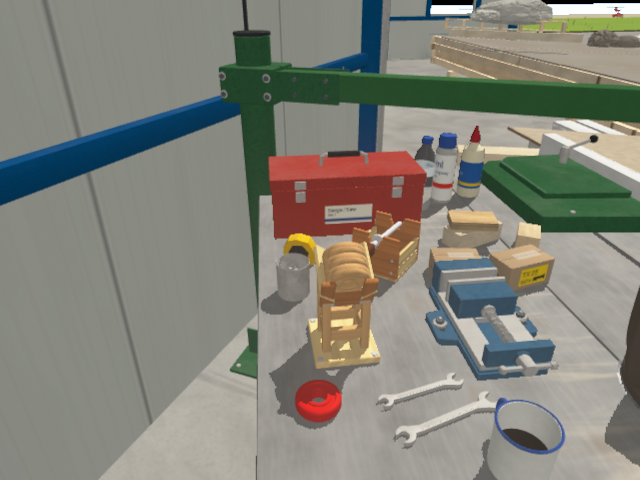

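View pics/top0.png

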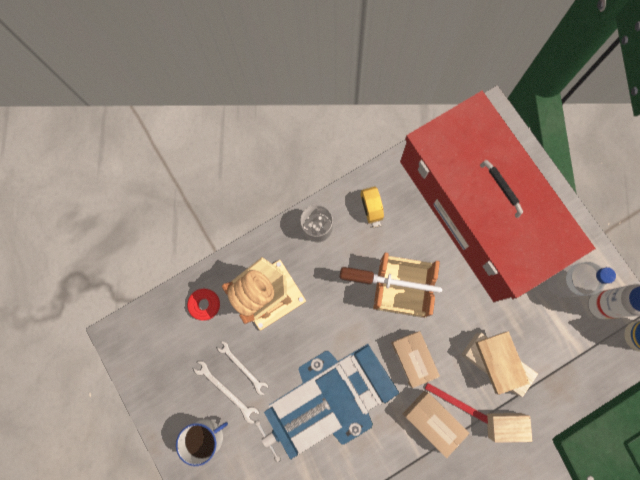

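The images show the rack at top px (264,292) and the crate at (408,287) with the dark handle at (357,274). The red ring at top (204,305) / scene (318,400) is the look-alike. Tin at (317,223), tape at (372,203). Next, a close crop to check these.

```bash
python3 - <<'E'
from h import *
a=cv2.imread("pics/top0.png");b=cv2.imread("pics/scene0.png")
A=cv2.resize(a[240:340,180:330],None,fx=2.66,fy=2.66,interpolation=2)
C=cv2.resize(a[240:340,320:470],None,fx=2.66,fy=2.66,interpolation=2)
B=cv2.resize(b[200:375,280:430],None,fx=2.66,fy=2.66,interpolation=2)
L=np.vstack([A,C]);h=max(L.shape[0],B.shape[0])
P=[cv2.copyMakeBorder(x,0,h-x.shape[0],0,0,0) for x in(L,B)]
cv2.imwrite("pics/crop.png",np.hstack(P));print(np.hstack(P).shape,A.shape)
E
```

```text
(532, 798, 3) (266, 399, 3)
```

View pics/crop.png

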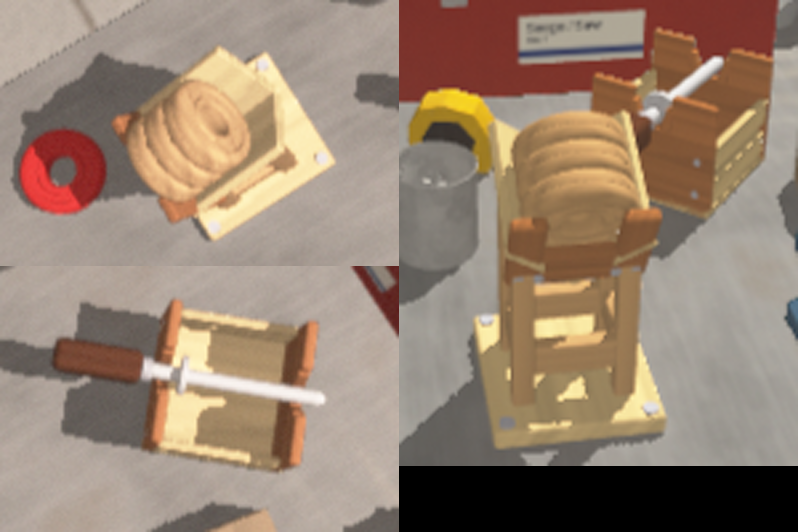

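```bash
python3 - <<'E'
from h import *
T=load("top0");S=load("scene0")
f=lambda x,y,dy=0:(x/2.66+dy,y/2.66+240)
for n,p in dict(right=(335,160),bottom=(213,240),top=(270,50)).items(): print("rack",n,atz(f(*p,180),10,*T).round(1))
for n,p in dict(fl=(495,447),fr=(665,432),l=(474,317)).items(): print("scene",n,atz(((p[0]-399)/2.66+280,p[1]/2.66+200),5,*S).round(1))
# rod
for n,p in dict(hend=(54,353-266),hin=(142,365-266),tip=(325,398-266)).items(): print("rod",n,atz(f(*p,320),76,*T).round(1))
for n,p in dict(tl=(174,300-266),tr=(314,322-266),bl=(150,446-266),br=(290,466-266)).items(): print("crate",n,atz(f(*p,320),95,*T).round(1))
c=optics.read_camera("wrist");print(c["T_tool_cam"].round(3).tolist(),np.array(c["camera_matrix"]).round(0).tolist())
print([a for a in dir(arm) if a[0]!="_"])
E
```

```text
rack right [554.1  39.4  10. ]
rack bottom [488.2 138.3  10. ]
rack top [645.5  95.   10. ]
scene fl [576.3 201.9   5. ]
scene fr [484.8 145.    5. ]
scene l [645.9  91.4   5. ]
rod hend [606.3 -35.2  76. ]
rod hin [ 597.2 -104.    76. ]
rod tip [ 572.1 -245.4   76. ]
crate tl [ 645.6 -127.9   95. ]
crate tr [ 628.8 -235.1   95. ]
crate bl [ 532.9 -108.2   95. ]
crate br [ 518.5 -213.7   95. ]
[[0.0, -0.971, -0.241, 66.996], [1.0, 0.0, 0.001, -1.558], [-0.001, -0.241, 0.971, -159.916], [0.0, 0.0, 0.0, 1.0]] [[367.0, 0.0, 320.0], [0.0, 367.0, 241.0], [0.0, 0.0, 1.0]]
['Unreachable', 'tips_ahead']
```

Low-end stop board points at the scene camera, and the crate rod's handle is on the +y side. Rough estimates are: handle (602,-70,76), rod yaw -99°, rack yaw -58°, rack centre (566,119). I'll move to look at the rack from close on the way.

Call:
send_rows --pt "0.45 -0.65 0.25 0 0 -0.21" --pt "0.45 -0.65 0.25 0 0 -0.21" --pt "0.45 -0.65 0.25 0 0 -0.21" --pt "0.45 -0.65 0.25 0 0 -0.21" --pt "0.45 -0.65 0.25 0 0 -0.21"

```text
t: 0.65
position: [351.0, 390.0, 301.2]
eef_rot: [1.05, 2.961, -0.0]
wrist_force: [0.5, -0.2, 0.8]
grip_width: 94.8
```

Call:
send_rows --pt "0.45 -0.65 0.1 0 0 -0.21" --pt "0.45 -0.65 0.1 0 0 -0.21" --pt "0.45 -0.65 0.1 0 0 -0.21" --pt "0.45 -0.65 0.1 0 0 -0.21" --pt "0.45 -0.65 0.1 0 0 -0.21"

```text
t: 1.15
position: [486.4, 194.4, 331.0]
eef_rot: [1.523, 2.747, 0.0]
wrist_force: [-0.3, -0.5, 0.0]
grip_width: 95.2
```

```bash
python3 - <<'E'
from h import *
i,K,R,t=cam("wrist","w1");o=get_obs();print(o["t"],o["position"],Ro.from_rotvec(o["eef_rot"]).as_matrix().round(2).tolist())
E
```

```text
1.2 [489.07352645 191.38222713 331.37241086] [[-0.53, 0.85, 0.0], [0.85, 0.53, -0.0], [-0.0, 0.0, -1.0]]
```

View pics/w1.png

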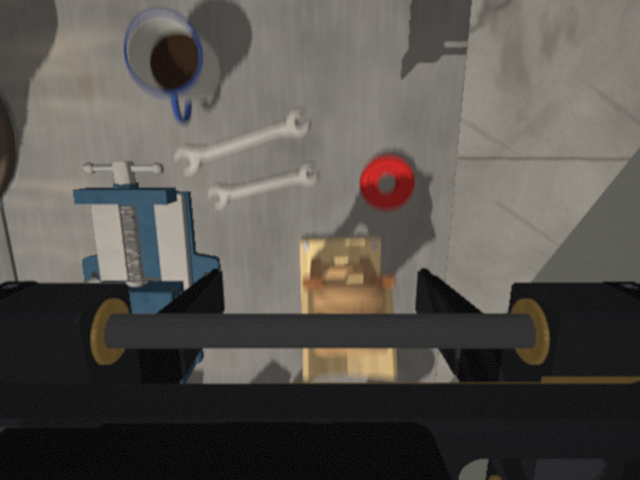

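```bash
cat > mdl.py <<'E'
from h import *
def dirs(yaw,pit):
    c,s=np.cos(yaw),np.sin(yaw);cp,sp=np.cos(pit),np.sin(pit)
    d=np.array([c*cp,s*cp,sp]);n=np.array([-s,c,0]);u=np.cross(d,n);return d,n,u
def ring(c,d,n,u,r,N=48):
    a=np.linspace(0,2*np.pi,N);return c+r*(np.outer(np.cos(a),n)+np.outer(np.sin(a),u))
def draw(im,off,s,P,cam,col,closed=True):
    q=((proj(P,*cam)-off)*s).round().astype(int);cv2.polylines(im,[q],closed,col,1)
E
python3 - <<'E'
from mdl import *
T=load("top0");S=load("scene0");W=load("w1")
d,n,u=dirs(np.radians(-58),np.radians(28))
b=atz((222/2.66+180,128/2.66+240),183.2,*T);st=b-60*d;print("stop from top bore",st.round(1))
for p in[(301,238),(380,237)]:print("base low",atz(p,10,*W).round(1))
l,r=atz((310,283),175,*W),atz((390,283),175,*W);print("stopboard",l.round(1),r.round(1),((l+r)/2).round(1))
ims=[]
for nm,cm,off,sz in(("top0",T,(215,250),(75,75)),("scene0",S,(300,220),(75,75))):
    im=cv2.imread(f"pics/{nm}.png")[off[1]:off[1]+75,off[0]:off[0]+75]
    im=cv2.resize(im,None,fx=5.3,fy=5.3,interpolation=2)
    for k in(0,20,40,60):draw(im,np.array(off),5.3,ring(st+k*d,d,n,u,35),cm,(255,0,0))
    draw(im,np.array(off),5.3,ring(st+60*d,d,n,u,13),cm,(0,0,255))
    for z in(0,10):
        cc=np.array([566,119,z]);h=np.array([d[0],d[1],0])/np.cos(np.radians(28))
        draw(im,np.array(off),5.3,np.array([cc+60*h*i+55*n*j for i,j in((1,1),(1,-1),(-1,-1),(-1,1))]),cm,(0,160,0))
    ims.append(im)
cv2.imwrite("pics/ov.png",np.hstack(ims))
E
```

```text
stop from top bore [534.2 155.1 155. ]
base low [490.7 138.9  10. ]
base low [580.3 196.5  10. ]
stopboard [505.9 145.3 175. ] [567.9 184.  175. ] [536.9 164.6 175. ]
```

View pics/ov.png

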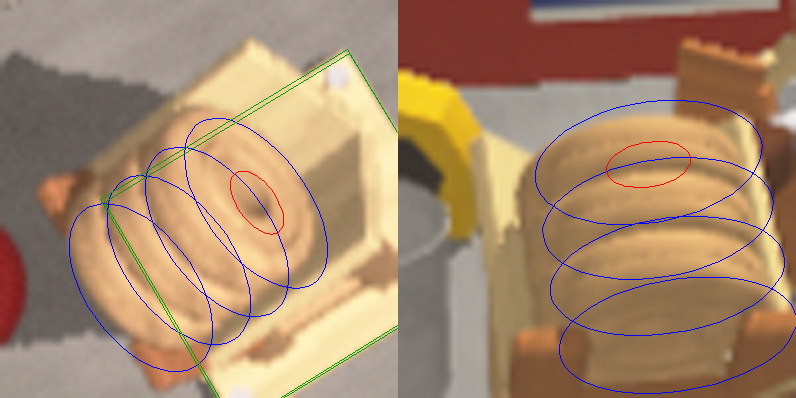

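```bash
python3 - <<'E'
from mdl import *
from scipy.optimize import least_squares
T=load("top0");S=load("scene0")
d,n,u=dirs(np.radians(-58),np.radians(28))
def res(p):
    st=np.array([p[0],p[1],155]);P=np.vstack([ring(st+k*d,d,n,u,35) for k in(0,60)])
    a=(proj(P,*T)-(215,250))*5.3;b=(proj(P,*S)-(300,220))*5.3+(398,0)
    return np.array([a[:,1].min()-106,a[:,0].max()-316,a[:,0].min()-77,b[:,1].min()-114,b[:,0].min()-524])/5.3
r=least_squares(res,[540,160]);st=np.r_[r.x,155];print(st,r.fun.round(2),"n",n@st,"h",st[:2]@[.53,-.848])
ims=[]
for nm,cm,off in(("top0",T,(215,250)),("scene0",S,(300,220))):
    im=cv2.imread(f"pics/{nm}.png")[off[1]:off[1]+75,off[0]:off[0]+75]
    im=cv2.resize(im,None,fx=5.3,fy=5.3,interpolation=2)
    for k in(0,20,40,60):draw(im,np.array(off),5.3,ring(st+k*d,d,n,u,35),cm,(255,0,0))
    draw(im,np.array(off),5.3,ring(st+60*d,d,n,u,13),cm,(0,0,255))
    ims.append(im)
cv2.imwrite("pics/ov2.png",np.hstack(ims))
E
```

```text
[537.24798462 156.83496369 155.        ] [ 0.67  1.18 -2.42 -2.51 -0.12] n 538.7219990831586 h 151.74538263392932
```

View pics/ov2.png

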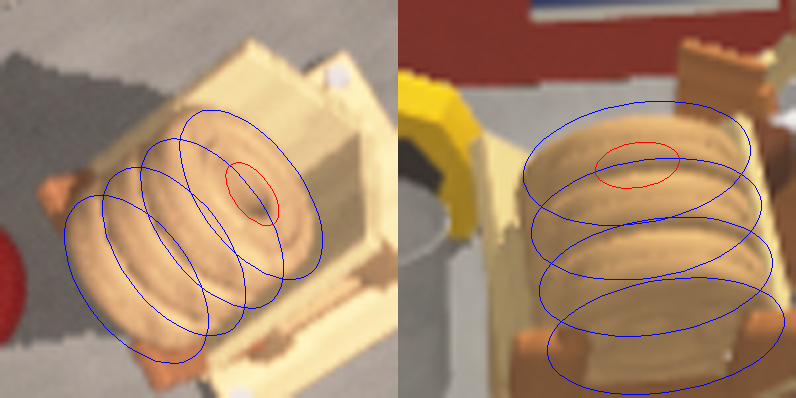

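Rack stop estimated at about (541,158,155), within ±3 mm. Next I go to the handle.

Call:
send_rows --pt "0.377 -0.87 -0.3 0 0 -0.456" --pt "0.377 -0.87 -0.3 0 0 -0.456" --pt "0.377 -0.87 -0.3 0 0 -0.456" --pt "0.377 -0.87 -0.3 0 0 -0.456" --pt "0.377 -0.87 -0.3 0 0 -0.456"

```text
t: 1.7
position: [580.5, -23.8, 254.6]
eef_rot: [-2.395, -2.033, -0.0]
wrist_force: [-0.0, 0.3, 0.5]
grip_width: 95.5
```

```bash
python3 - <<'E'
from h import *
o=get_obs();print(o["t"],o["position"],Ro.from_rotvec(o["eef_rot"]).as_matrix().round(3).tolist(),o["joint_pos"])
E
```

```text
1.7 [580.51429279 -23.78125801 254.55913588] [[0.162, 0.987, 0.0], [0.987, -0.162, 0.0], [0.0, -0.0, -1.0]] [-1.54636555e-01  4.00033667e-01  1.63266339e+00  5.95336888e-05
  1.10890051e+00  8.32117191e-03]
```

Call:
send_rows --pt "0.06 -0.14 -0.36 0 0 0" --pt "0.06 -0.14 -0.36 0 0 0" --pt "0.06 -0.14 -0.36 0 0 0" --pt "0.06 -0.14 -0.36 0 0 0" --pt "0.06 -0.14 -0.36 0 0 0"

```text
t: 2.2
position: [598.6, -63.3, 148.8]
eef_rot: [2.388, 2.04, 0.001]
wrist_force: [0.9, -0.3, 1.1]
grip_width: 95.0
```

```bash
python3 - <<'E'
from h import *
i,K,R,t=cam("wrist","w2");o=get_obs();print(o["t"],o["position"],o["eef_rot"])
Rt=Ro.from_rotvec(o["eef_rot"]).as_matrix()
print(proj(np.array([[606.3,-35.2,76],[601.8,-69.6,76]]),K,R,t))
E
```

```text
2.25 [598.79069824 -63.17365801 149.3528339 ] [2.38631511 2.04007312 0.00268251]
[[324.25338329 209.17760749]
 [325.46482433 261.04181701]]
```

View pics/w2.png

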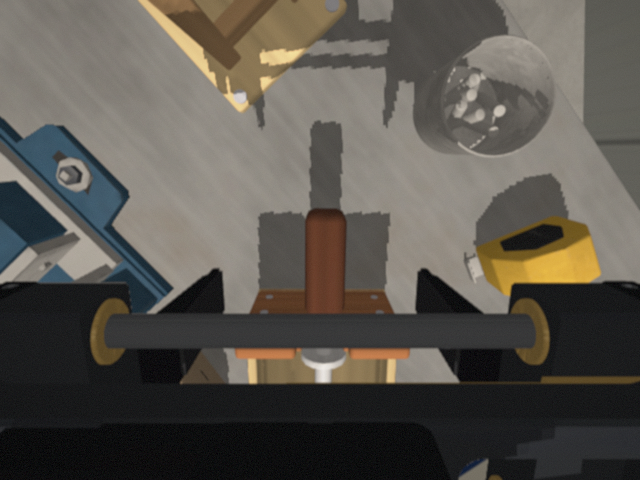

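The wrist image shows the handle end at (326,209), predicted (324,209), so the estimate holds to about 1 mm. The tape and tin are clear of the fingers. I descend now with the jaws partly closed.

Call:
send_rows --pt "0.012 -0.021 -0.1 0 0 0" --pt "0.012 -0.021 -0.2 0 0 0" --pt "0.012 -0.021 -0.27 0 0 0" --pt "0.012 -0.021 -0.27 0 0 0" --pt "0.012 -0.021 -0.27 0 0 0" --claw 0.6

```text
t: 2.75
position: [602.5, -69.7, 68.2]
eef_rot: [2.386, 2.04, 0.002]
wrist_force: [0.5, -0.7, 0.0]
grip_width: 61.2
```

Call:
send_rows --pt "0 0 0 0 0 0" --pt "0 0 0 0 0 0" --pt "0 0 0 0 0 0" --pt "0 0 0 0 0 0" --pt "0 0 0 0 0 0" --claw 0.0

```text
t: 3.25
position: [601.8, -70.3, 66.5]
eef_rot: [2.389, 2.04, 0.0]
wrist_force: [0.6, -0.2, 1.8]
grip_width: 25.6
```

Call:
send_rows --pt "0 0 0.04 0 0 0" --pt "0 0 0.1 0 0 0" --pt "0 0 0.2 0 0 0" --pt "0 0 0.35 0 0 0" --pt "0 0 0.5 0 0 0"

```text
t: 3.75
position: [601.2, -70.2, 218.3]
eef_rot: [-2.388, -2.04, 0.001]
wrist_force: [-0.8, 0.1, -0.7]
grip_width: 25.7
```

```bash
python3 - <<'E'
from mdl import *
T=load("top0")
print("cup",atz((200,442),90,*T),"cup edge",atz((178,442),90,*T),"ring",atz((204,305),15,*T),"wr",atz((200,365),8,*T),atz((252,415),8,*T))
o=get_obs();Rc=Ro.from_rotvec(o["eef_rot"]);print(o["position"],o["wrist_force"])
st=np.array([541,158,155.])
d,n,u=dirs(np.radians(-58),np.radians(28))
x=-d;z=-u;y=np.cross(z,x);Rg=Ro.from_matrix(np.c_[x,y,z]);print(Rg.as_matrix().round(3).tolist())
print("turn units",((Rg*Rc.inv()).as_rotvec()/(np.pi/2)).round(3), np.degrees((Rg*Rc.inv()).magnitude()))
for s in(-215,-200,-72):
    h=st+s*d;tcp=h+9.5*z;bod=h-59*z
    print(s,"h",h.round(),"tcp",tcp.round(1),"body edges",*[(bod+i*90*y+j*37*x).round() for i in(1,-1) for j in(1,-1)])
E
```

```text
cup [268.7193202  239.25273783  90.        ] cup edge [268.17653597 282.70091758  90.        ] ring [541.73900537 262.34825663  15.        ] wr [413.11418066 266.62370066   8.        ] [310.61917    150.70481497   8.        ]
[601.24234138 -70.1865309  218.27987467] [-0.75395095  0.13738364 -0.67362722]
[[-0.468, 0.848, 0.249], [0.749, 0.53, -0.398], [-0.469, 0.0, -0.883]]
turn units [-0.311 -0.064  0.446] 49.31928043918371
-215 h [440. 319.  54.] tcp [442.8 315.2  45.7] body edges [485. 418.  89.] [519. 362. 124.] [332. 322.  89.] [367. 267. 124.]
-200 h [447. 308.  61.] tcp [449.8 304.   52.7] body edges [492. 407.  96.] [526. 351. 131.] [339. 311.  96.] [374. 256. 131.]
-72 h [507. 212. 121.] tcp [509.7 208.1 112.8] body edges [552. 311. 156.] [586. 255. 191.] [399. 215. 156.] [434. 160. 191.]
```

Call:
send_rows --pt "-0.26 0.63 0.36 -0.311 -0.064 0.446" --pt "-0.26 0.63 0.36 -0.311 -0.064 0.446" --pt "-0.26 0.63 0.36 -0.311 -0.064 0.446" --pt "-0.26 0.63 0.36 -0.311 -0.064 0.446" --pt "-0.26 0.63 0.36 -0.311 -0.064 0.446"

```text
t: 4.25
position: [522.6, 120.9, 327.1]
eef_rot: [1.439, 2.34, -0.287]
wrist_force: [0.4, -0.2, -0.5]
grip_width: 25.5
```

Call:
send_rows --pt "-0.26 0.65 0 0 0 0" --pt "-0.26 0.65 0 0 0 0" --pt "-0.26 0.65 0 0 0 0" --pt "-0.26 0.65 0 0 0 0" --pt "-0.26 0.65 0 0 0 0"

```text
t: 4.75
position: [443.7, 317.4, 324.7]
eef_rot: [1.443, 2.344, -0.287]
wrist_force: [-0.1, -0.6, -1.4]
grip_width: 25.7
```

```bash
cat > go.py <<'E'
from mdl import *
import sys
def goal(yaw,pit,hpos,off=9.5):
    d,n,u=dirs(np.radians(yaw),np.radians(pit));x=-d;z=-u;y=np.cross(z,x)
    Rg=Ro.from_matrix(np.c_[x,y,z]);o=get_obs();Rc=Ro.from_rotvec(o["eef_rot"])
    dp=np.array(hpos)+off*z-o["position"]
    print("t",o["t"],"pos",o["position"].round(1),"F",o["wrist_force"].round(1),"dmm",dp.round(1),"units",(dp/300).round(4),((Rg*Rc.inv()).as_rotvec()/(np.pi/2)).round(4),"j",o["joint_pos"].round(2))
st=np.array([541,158,155.])
def rackgoal(s,st=st): goal(-58,28,st+s*dirs(np.radians(-58),np.radians(28))[0])
E
python3 -c "
from go import *
rackgoal(-208)"
```

```text
t 4.75 pos [443.7 317.4 324.7] F [-0.1 -0.6 -1.4] dmm [   2.3   -7.4 -275.7] units [ 0.0077 -0.0247 -0.9192] [-0.041  -0.0077  0.055 ] j [ 0.7   0.34  1.6  -0.44  1.31  0.37]
```

Call:
send_rows --pt "-0.019 0.018 -0.16 -0.041 -0.008 0.055" --pt "-0.019 0.018 -0.32 -0.041 -0.008 0.055" --pt "-0.019 0.018 -0.48 -0.041 -0.008 0.055" --pt "-0.019 0.018 -0.64 -0.041 -0.008 0.055" --pt "-0.019 0.018 -0.76 -0.041 -0.008 0.055"

```text
t: 5.25
position: [439.7, 318.3, 94.4]
eef_rot: [1.311, 2.355, -0.329]
wrist_force: [0.6, -0.2, -1.5]
grip_width: 25.7
```

Call:
send_rows --pt "0 0 -0.08 0 0 0" --pt "0 0 -0.14 0 0 0" --pt "0 0 -0.186 0 0 0" --pt "0 0 -0.186 0 0 0" --pt "0 0 -0.186 0 0 0"

```text
t: 5.75
position: [440.4, 319.1, 41.1]
eef_rot: [1.311, 2.354, -0.327]
wrist_force: [-0.5, 0.1, -0.4]
grip_width: 25.6
```

```bash
python3 - <<'E'
from go import *
rackgoal(-208)
i,K,R,t=cam("scene","s1");i2,K2,R2,t2=cam("top","t1")
o=get_obs();Rt=Ro.from_rotvec(o["eef_rot"]).as_matrix();h=o["position"]-9.5*Rt[:,2];dd=-Rt[:,0]
print("s,n,u of handle rel st", [float(np.dot(h-st,v)) for v in dirs(np.radians(-58),np.radians(28))],"dir",dd)
for nm,cm in(("tip scene",(K,R,t)),("tip top",(K2,R2,t2))):print(nm,proj(np.array([h+178.5*dd,h+72*dd]),*cm).round(1).tolist())
A=cv2.resize(i[210:385,270:420],None,fx=2.66,fy=2.66,interpolation=2)
B=cv2.resize(i2[235:345,180:330],None,fx=2.66,fy=2.66,interpolation=2);B=cv2.copyMakeBorder(B,0,A.shape[0]-B.shape[0],0,0,0)
cv2.imwrite("pics/c1.png",np.hstack([A,B]))
E
```

```text
t 5.75 pos [440.4 319.1  41.1] F [-0.5  0.1 -0.4] dmm [ 5.6 -9.2  7.8] units [ 0.0188 -0.0306  0.0261] [0.0005 0.0009 0.0023] j [ 0.73  0.71  1.88 -0.71  0.79  0.75]
s,n,u of handle rel st [-221.16389721196623, 0.2584318746159794, -1.425426952716463] dir [ 0.46435931 -0.75034708  0.47047816]
tip scene [[352.1, 308.9], [363.2, 379.7]]
tip top [[226.0, 311.5], [191.0, 337.1]]
```

View pics/c1.png

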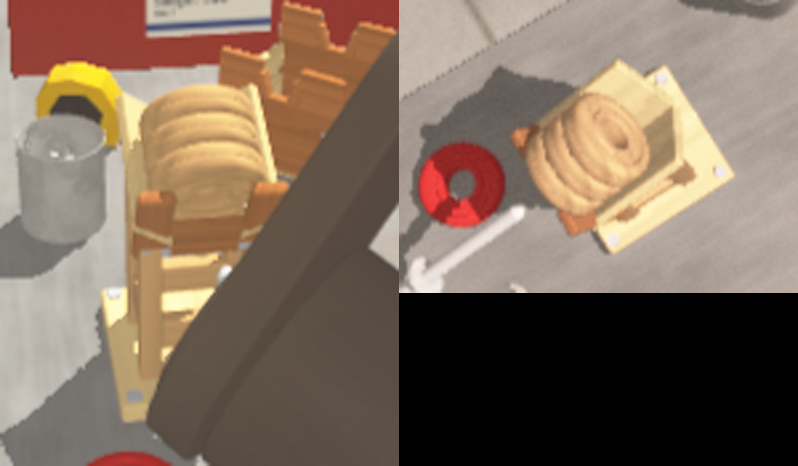

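```bash
python3 - <<'E'
from go import *
from scipy.optimize import least_squares
o=get_obs();Rt=Ro.from_rotvec(o["eef_rot"]).as_matrix();h=o["position"]-9.5*Rt[:,2];dd=-Rt[:,0]
T=load("t1");S=load("s1")
i2=cv2.imread("pics/t1.png").astype(int);i=cv2.imread("pics/s1.png").astype(int)
def blob(im,x0,x1,y0,y1,th):
    s=im[y0:y1,x0:x1];m=(s.min(2)>th)&(s.max(2)-s.min(2)<25);n,l,st_,c=cv2.connectedComponentsWithStats(m.astype(np.uint8))
    k=1+np.argmax(st_[1:,4]);ys,xs=np.nonzero(l==k);return np.c_[xs+x0,ys+y0]
b=blob(i2,194,240,300,340,175);print("top blob",len(b),b.min(0),b.max(0))
for x in range(198,230,4):
    q=b[b[:,0]==x];print(x,q[:,1].min() if len(q) else None,q[:,1].max() if len(q) else None,end="; ")
ax=proj(np.array([h+k*dd for k in(80,100,120,140,160,178.5)]),*T);print("\npred axis",ax.round(1).tolist())
b2=blob(i,345,362,300,325,150);print("scene blob",len(b2),b2.min(0) if len(b2) else'',b2.max(0),b2.mean(0));print(i[303:320,346:364].min(2))
E
```

```text
top blob 202 [194 312] [227 339]
198 331 336; 202 328 333; 206 325 330; 210 322 327; 214 319 325; 218 317 322; 222 313 319; 226 313 316; 
pred axis [[193.6, 335.2], [200.0, 330.5], [206.5, 325.8], [213.1, 321.0], [219.8, 316.1], [226.0, 311.5]]
scene blob 16 [352 310] [356 315] [353.75   312.1875]
[[ 64  63  63  63  63  61  61  61  61  63  65  65  65  91 133 129 119  83]
 [ 68  72  72  78  94 100  98  88  71  75  81  79  81  87  91  79  76  70]
 [ 90  99 108 121 137 138 120 108  84  88  93  94  93  94  92  80  71  70]
 [123 130 141 148 148 134  86  86  86  88  94  94  93  94  88  73  69  70]
 [145 150 149 141 128 118  87  87  87  89  93  93  92  91  80  69  70  70]
 [145 144 139 121  91  91  92  92  92  90  94  93  91  83  72  71  70  71]
 [128 125 114  96  97  97  97 109 134 134 109  88  85  74  68  70  71  71]
 [102 101  97  97  97  97 106 155 216 226 201  99  76  69  71  71  71  71]
 [ 97  96  96  96  95  96 133 214 245 249 231 105  70  70  71  71  70  71]
 [ 96  95  95  94  94 107 165 229 239 228 138  71  70  71  71  72  70  70]
 [ 95  96  95  95  95 122 184 214 208 154  75  69  70  71  71  71  71  71]
 [ 96  96  95  96  97 125 176 180 144  77  70  71  71  72  71  71  71  70]
 [ 95  94  93  94  96 121 160 145  90  72  69  71  72  70  71  71  71  71]
 [ 93  93  93  94  94 110 133  90  75  70  71  71  70  71  71  71  71  72]
 [ 94  94  94  94  93  94  97  76  70  71  72  72  71  71  71  71  70  71]
 [118 128 132 139 116  81  78  72  70  72  72  72  71  71  71  71  71  70]
 [167 180 183 183 128  77  75  71  72  71  71  71  71  71  71  71  71  71]]
```

Top centreline is parallel to prediction but offset 1.5 px, and the scene view agrees, so this is a camera bias of about 2.5 mm in x. Corrected stop: (542.5,158,155).

```bash
sed -i 's/^st=.*/st=np.array([542.5,158,155.])/' go.py; python3 -c "
from go import *
rackgoal(-192)
print(dirs(np.radians(-58),np.radians(28))[0]/300*10)"
```

```text
t 5.85 pos [440.5 319.4  41.5] F [ 0.   0.9 -1.7] dmm [ 14.6 -21.4  14.9] units [ 0.0486 -0.0713  0.0498] [0.     0.0013 0.0022] j [ 0.73  0.71  1.88 -0.71  0.79  0.75]
[ 0.01559636 -0.0249594   0.01564905]
```

Call:
send_rows --pt "0.025 -0.036 0.025 0 0 0.002" --pt "0.0486 -0.0713 0.05 0 0.001 0.002" --pt "0.0486 -0.0713 0.05 0 0.001 0.002" --pt "0.0486 -0.0713 0.05 0 0.001 0.002"

```text
t: 6.25
position: [455.1, 297.3, 56.1]
eef_rot: [1.309, 2.357, -0.326]
wrist_force: [-0.6, -0.0, -1.4]
grip_width: 25.6
```

```bash
python3 - <<'E'
from go import *
rackgoal(-192)
i2,K2,R2,t2=cam("top","t2"); i,K,R,t=cam("scene","s2")
o=get_obs();Rt=Ro.from_rotvec(o["eef_rot"]).as_matrix();h=o["position"]-9.5*Rt[:,2];dd=-Rt[:,0]
ims=[]
# axis of rod extrapolated (yellow) and predicted wheel rings, shifted by measured camera bias
for im,cm,off,b in((i2,(K2,R2,t2),(200,250),(.4,1.5)),(i,(K,R,t),(300,230),(2.9,1.1))):
    z=cv2.resize(im[off[1]:off[1]+100,off[0]:off[0]+90],None,fx=4.4,fy=4.4,interpolation=2)
    o_=np.array(off)-b
    d,n,u=dirs(np.radians(-58),np.radians(28))
    for k in(0,60):draw(z,o_,4.4,ring(st+k*d,d,n,u,35),cm,(255,0,0))
    draw(z,o_,4.4,ring(st+60*d,d,n,u,13),cm,(0,0,255))
    draw(z,o_,4.4,np.array([h+80*dd,h+178.5*dd,h+300*dd]),cm,(0,255,255),False)
    s=[st+a*n+c*u-10*d for a,c in((22,25),(22,0),(0,-22),(-22,0),(-22,25))]
    draw(z,o_,4.4,np.array(s),cm,(0,255,0),False)
    ims.append(z)
cv2.imwrite("pics/c2.png",np.hstack(ims))
E
```

```text
t 6.25 pos [455.1 297.3  56.1] F [-0.6 -0.  -1.4] dmm [-0.1  0.7  0.4] units [-0.0002  0.0024  0.0013] [0.0001 0.     0.001 ] j [ 0.68  0.68  1.89 -0.72  0.78  0.7 ]
```

View pics/c2.png

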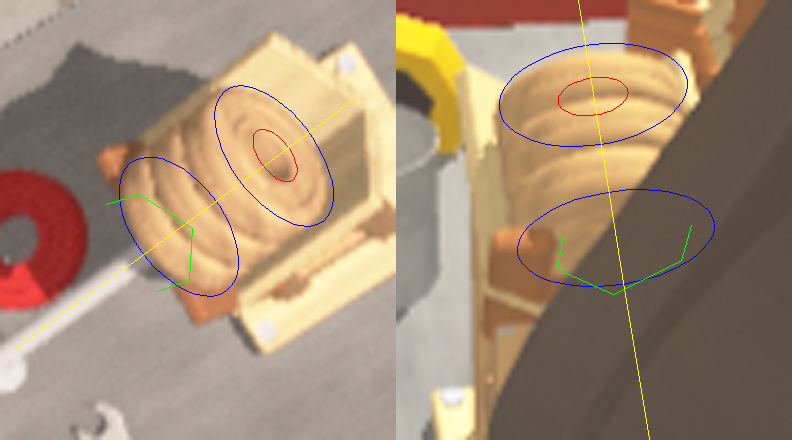

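Call:
send_rows --pt "0.015 -0.02 0.014 0 0 0" --pt "0.03 -0.043 0.028 0 0 0" --pt "0.045 -0.067 0.042 0 0 0" --pt "0.06 -0.09 0.056 0 0 0" --pt "0.07 -0.103 0.066 0 0 0.001"

```text
t: 6.85
position: [476.1, 266.0, 75.8]
eef_rot: [1.306, 2.358, -0.327]
wrist_force: [-0.1, 0.1, -1.2]
grip_width: 25.5
```

Call:
send_rows --pt "0.0125 -0.02 0.0125 0 0 0" --pt "0.025 -0.04 0.025 0 0 0" --pt "0.0374 -0.06 0.0376 0 0 0" --pt "0.05 -0.08 0.05 0 0 0" --pt "0.0624 -0.1 0.0626 0 0 0"

```text
t: 7.35
position: [494.6, 236.4, 94.4]
eef_rot: [1.305, 2.359, -0.327]
wrist_force: [-0.1, -0.1, -0.5]
grip_width: 25.8
```

```bash
python3 - <<'E'
from go import *
rackgoal(-112,st+[.8,.5,0]);rackgoal(-75,st+[.8,.5,0]);print(get_obs()["wrist_torque"])
E
```

```text
t 7.35 pos [494.6 236.4  94.4] F [-0.1 -0.1 -0.5] dmm [-1.4  2.2 -0.3] units [-0.0045  0.0074 -0.0011] [ 0.0006 -0.0005 -0.0009] j [ 0.55  0.6   1.9  -0.73  0.78  0.55]
t 7.35 pos [494.6 236.4  94.4] F [-0.1 -0.1 -0.5] dmm [ 16.  -25.5  17. ] units [ 0.0532 -0.0849  0.0568] [ 0.0006 -0.0005 -0.0009] j [ 0.55  0.6   1.9  -0.73  0.78  0.55]
[ 0.22114245  0.23177542 -0.01186696]
```

Call:
send_rows --pt "0.011 -0.017 0.011 0 0 0" --pt "0.022 -0.034 0.022 0 0 0" --pt "0.033 -0.052 0.034 0 0 0" --pt "0.044 -0.07 0.046 0 0 0" --pt "0.053 -0.085 0.057 0 0 0"

```text
t: 7.85
position: [510.5, 210.9, 111.5]
eef_rot: [1.305, 2.359, -0.327]
wrist_force: [-0.0, 0.8, -0.7]
grip_width: 26.2
```

Call:
send_rows --pt "0 0 0.01 0 0 0" --pt "0 0 0.02 0 0 0" --pt "0 0 0.03 0 0 0" --pt "0 0 0.04 0 0 0" --pt "0 0 0.05 0 0 0"

```text
t: 8.35
position: [510.1, 211.5, 126.2]
eef_rot: [1.305, 2.359, -0.327]
wrist_force: [1.2, -0.7, -1.5]
grip_width: 25.6
```

Call:
send_rows --pt "0 0 0.03 0 0 0" --pt "0 0 0.06 0 0 0" --pt "0 0 0.09 0 0 0" --pt "0 0 0.12 0 0 0" --pt "0 0 0.15 0 0 0"

```text
t: 8.85
position: [510.2, 211.4, 172.1]
eef_rot: [1.305, 2.358, -0.327]
wrist_force: [-0.6, -0.4, -2.0]
grip_width: 26.3
```

```bash
python3 - <<'E'
from go import *
rackgoal(-75,st+[.8,.5,0]);print(get_obs()["wrist_torque"])
i,*_=cam("top","t3");j,*_=cam("scene","s3")
A=cv2.resize(i[230:340,180:330],None,fx=2.66,fy=2.66,interpolation=2);B=cv2.resize(j[190:380,270:420],None,fx=2.66,fy=2.66)
A=cv2.copyMakeBorder(A,0,B.shape[0]-A.shape[0],0,0,0);cv2.imwrite("pics/c3.png",np.hstack([A,B]))
E
```

```text
t 8.85 pos [510.2 211.4 172.1] F [-0.6 -0.4 -2. ] dmm [  0.3  -0.5 -60.7] units [ 0.0012 -0.0016 -0.2023] [ 0.0005 -0.0003 -0.0009] j [ 0.5   0.48  1.85 -0.65  0.89  0.37]
[ 0.43720319  0.33354199 -0.09601551]
```

View pics/c3.png

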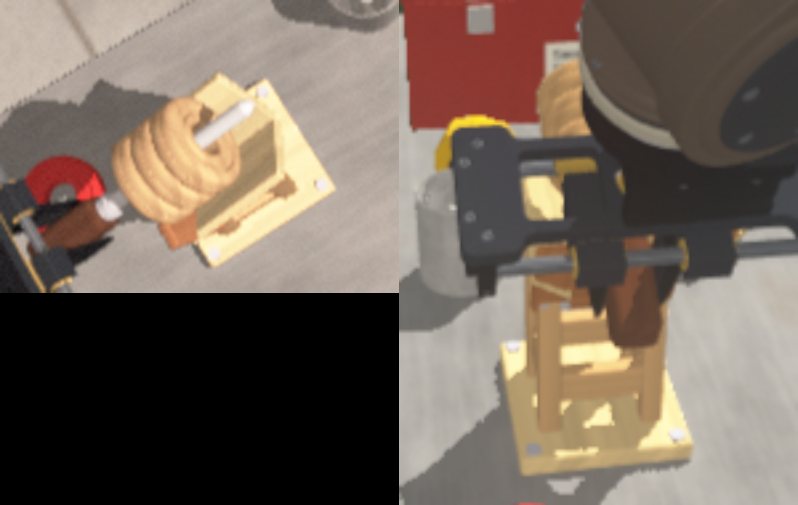

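All three wheels ride on the rod against the collar, clear of the rack. I raise it further, then carry it to the crate at the same tilt.

Call:
send_rows --pt "0 0 0.06 0 0 0" --pt "0 0 0.14 0 0 0" --pt "0 0 0.24 0 0 0" --pt "0 0 0.34 0 0 0" --pt "0 0 0.4 0 0 0"

```text
t: 9.45
position: [510.3, 211.4, 293.1]
eef_rot: [1.305, 2.358, -0.325]
wrist_force: [0.5, 0.2, -2.6]
grip_width: 26.0
```

Call:
send_rows --pt "0.01 -0.03 0 0 0 -0.015" --pt "0.03 -0.09 0 0 0 -0.045" --pt "0.053 -0.16 0 0 0 -0.08" --pt "0.077 -0.235 0 0 0 -0.115" --pt "0.102 -0.313 0 0 0 -0.151"

```text
t: 9.95
position: [540.7, 116.0, 289.4]
eef_rot: [1.592, 2.205, -0.401]
wrist_force: [-0.4, 0.0, -2.9]
grip_width: 26.1
```

Call:
send_rows --pt "0.02 -0.063 0 0 0 -0.03" --pt "0.04 -0.125 0 0 0 -0.06" --pt "0.06 -0.188 0 0 0 -0.09" --pt "0.08 -0.25 0 0 0 -0.12" --pt "0.102 -0.313 0 0 0 -0.151"

```text
t: 10.45
position: [571.2, 22.1, 289.4]
eef_rot: [1.86, 2.021, -0.468]
wrist_force: [0.2, 0.3, -1.8]
grip_width: 25.8
```

Call:
send_rows --pt "0.025 -0.075 0 0 0 -0.035" --pt "0.05 -0.15 0 0 0 -0.07" --pt "0.075 -0.22 0 0 0 -0.11" --pt "0.092 -0.28 0 0 0 -0.135" --pt "0.102 -0.313 0 0 0 -0.151"

```text
t: 10.95
position: [601.9, -72.3, 289.3]
eef_rot: [2.11, 1.807, -0.531]
wrist_force: [0.5, 0.7, -2.1]
grip_width: 25.8
```

```bash
python3 - <<'E'
from go import *
goal(-99,28,[601.8,-70.3,250]);goal(-99,0,[601.8,-70.3,190])
E
```

```text
t 10.95 pos [601.9 -72.3 289.3] F [ 0.5  0.7 -2.1] dmm [ -0.8  -2.4 -47.7] units [-0.0026 -0.0081 -0.1588] [ 0.0002 -0.0023 -0.001 ] j [-0.03  0.46  1.52 -0.51  1.27  0.31]
t 10.95 pos [601.9 -72.3 289.3] F [ 0.5  0.7 -2.1] dmm [-1.000e-01  2.000e+00 -1.088e+02] units [-3.000e-04  6.600e-03 -3.625e-01] [ 0.3076 -0.0507 -0.0015] j [-0.03  0.46  1.52 -0.51  1.27  0.31]
```

Call:
send_rows --pt "0 0.001 -0.03 0.03 -0.005 0" --pt "0 0.001 -0.07 0.06 -0.01 0" --pt "0 0.002 -0.11 0.09 -0.015 0" --pt "0 0.003 -0.15 0.12 -0.02 0" --pt "0 0.003 -0.18 0.15 -0.025 0"

```text
t: 11.45
position: [601.4, -69.4, 235.3]
eef_rot: [2.251, 1.932, -0.281]
wrist_force: [0.1, -0.4, -1.5]
grip_width: 25.5
```

Call:
send_rows --pt "0 0.001 -0.04 0.03 -0.005 0" --pt "0 0.001 -0.08 0.06 -0.01 0" --pt "0 0.002 -0.12 0.1 -0.016 0" --pt "0 0.003 -0.16 0.13 -0.022 0" --pt "0 0.0036 -0.182 0.15 -0.025 -0.001"

```text
t: 11.95
position: [601.1, -68.6, 180.6]
eef_rot: [2.381, 2.037, -0.009]
wrist_force: [-0.5, 0.6, -2.6]
grip_width: 26.0
```

```bash
python3 - <<'E'
from go import *
goal(-99,0,[601.8,-70.3,76]);
o=get_obs();print(o["eef_rot"]);Rt=Ro.from_rotvec(o["eef_rot"]).as_matrix();print("rod dir",-Rt[:,0])
cam("top","t4");i,*_=cam("top","t4");j,*_=cam("scene","s4")
A=cv2.resize(i[230:340,320:470],None,fx=2.66,fy=2.66,interpolation=2);B=cv2.resize(j[150:330,310:460],None,fx=2.66,fy=2.66)
A=cv2.copyMakeBorder(A,0,B.shape[0]-A.shape[0],0,0,0);cv2.imwrite("pics/c4.png",np.hstack([A,B]))
E
```

```text
t 11.95 pos [601.1 -68.6 180.6] F [-0.5  0.6 -2.6] dmm [   0.7   -1.7 -114.1] units [ 0.0023 -0.0055 -0.3805] [ 0.0064  0.0005 -0.001 ] j [-0.22  0.51  1.66 -0.01  0.97 -0.06]
[ 2.3811089   2.03690552 -0.00927886]
rod dir [-0.1548818  -0.98788471  0.00976833]
```

View pics/c4.png

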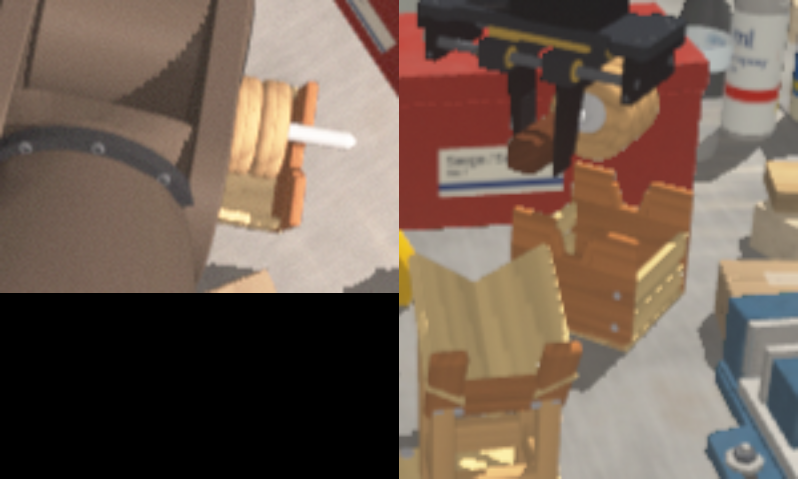

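Wheels sit close together against the collar and the rod is level above the crate. Lowering to the recorded pick-up pose.

Call:
send_rows --pt "0.002 -0.0055 -0.05 0.006 0 -0.001" --pt "0.002 -0.0055 -0.11 0.006 0 -0.001" --pt "0.002 -0.0055 -0.17 0.006 0 -0.001" --pt "0.002 -0.0055 -0.23 0.006 0 -0.001" --pt "0.002 -0.0055 -0.28 0.006 0 -0.001"

```text
t: 12.6
position: [602.3, -69.7, 96.8]
eef_rot: [2.384, 2.04, -0.0]
wrist_force: [0.3, -0.1, -1.2]
grip_width: 25.8
```

```bash
python3 -c "
from go import *
goal(-99,0,[601.8,-70.3,76])"
```

```text
t 12.6 pos [602.3 -69.7  96.8] F [ 0.3 -0.1 -1.2] dmm [ -0.5  -0.6 -30.3] units [-0.0015 -0.0019 -0.101 ] [ 0.0018  0.0013 -0.0011] j [-0.22  0.61  1.73 -0.    0.79 -0.07]
```

Call:
send_rows --pt "-0.0015 -0.002 -0.02 0 0 0" --pt "-0.0015 -0.002 -0.04 0 0 0" --pt "-0.0015 -0.002 -0.06 0 0 0" --pt "-0.0015 -0.002 -0.08 0 0 0" --pt "-0.0015 -0.002 -0.09 0 0 0"

```text
t: 13.1
position: [602.1, -70.6, 71.2]
eef_rot: [2.385, 2.039, 0.001]
wrist_force: [0.6, 1.0, -2.3]
grip_width: 25.9
```

Call:
send_rows --pt "0 0 -0.004 0 0 0" --pt "0 0 -0.008 0 0 0" --pt "0 0 -0.01 0 0 0" --pt "0 0 -0.01 0 0 0" --pt "0 0 -0.01 0 0 0"

```text
t: 13.6
position: [602.2, -70.7, 68.7]
eef_rot: [2.384, 2.039, 0.001]
wrist_force: [0.1, 0.9, -2.3]
grip_width: 25.8
```

Call:
send_rows --pt "0 0 -0.003 0 0 0" --pt "0 0 -0.006 0 0 0" --pt "0 0 -0.006 0 0 0" --pt "0 0 -0.006 0 0 0"

```text
t: 14.0
position: [602.2, -70.6, 66.8]
eef_rot: [2.384, 2.039, 0.001]
wrist_force: [0.7, 0.8, -1.9]
grip_width: 25.9
```

Call:
send_rows --pt "0 0 -0.003 0 0 0" --pt "0 0 -0.005 0 0 0" --pt "0 0 -0.005 0 0 0" --pt "0 0 -0.005 0 0 0"

```text
t: 14.4
position: [602.3, -70.6, 66.0]
eef_rot: [2.384, 2.039, 0.002]
wrist_force: [-1.9, 1.1, 6.9]
grip_width: 25.9
```

```bash
python3 - <<'E'
from h import *
o=get_obs();print(o["position"],o["wrist_force"],o["wrist_torque"])
T=cam("top","t5")[1:];i=cv2.imread("pics/t5.png");a=cv2.imread("pics/top0.png")
for im in(a,i):  # rod centreline columns beyond far board
    g=im.astype(int)
    for x in(436,438,440):
        c=g[275:300,x];m=np.nonzero((c.min(1)>165)&(c.max(1)-c.min(1)<30))[0]+275;print(x,m.tolist(),end=" ")
    print()
E
```

```text
[602.29623812 -70.558759    65.99029946] [-1.88041575  1.09169234  6.90413133] [-0.12019675  0.56637686 -0.1037121 ]
436 [286, 287, 288, 289, 290, 291] 438 [286, 287, 288, 289, 290, 291, 292] 440 [287, 288, 289, 290, 291, 292, 293] 
436 [283, 284, 285, 286, 287, 288, 289, 290, 291, 292, 293, 294, 295, 296, 297, 298, 299] 438 [279, 280, 281, 282, 283, 284, 285, 286, 287, 288, 289, 290, 291, 292, 293, 294, 295, 296, 297, 298, 299] 440 [275, 276, 277, 278, 279, 280, 281, 282, 283, 284, 285, 286, 287, 288, 289, 290, 291, 292, 293, 294, 295, 296, 297, 298, 299]
```

Contact reached: the force turned upward to 7 N at the original height, so the rod is seated. Releasing.

Call:
send_rows --pt "0 0 0.002 0 0 0" --pt "0 0 0.002 0 0 0" --pt "0 0 0.002 0 0 0" --pt "0 0 0.002 0 0 0" --pt "0 0 0.002 0 0 0" --claw 0.55

```text
t: 14.95
position: [602.2, -70.6, 65.7]
eef_rot: [2.385, 2.039, 0.001]
wrist_force: [0.9, 0.1, 0.4]
grip_width: 51.9
```

Call:
send_rows --pt "0 0 0.03 0 0 0" --pt "0 0 0.1 0 0 0" --pt "0 0 0.25 0 0 0" --pt "0 0 0.4 0 0 0" --pt "0 0 0.55 0 0 0"

```text
t: 15.45
position: [601.8, -70.6, 233.3]
eef_rot: [2.384, 2.039, 0.001]
wrist_force: [0.4, 0.5, 0.7]
grip_width: 52.6
```

Call:
send_rows --pt "-0.15 0.05 0.1 0 0 0" --pt "-0.3 0.15 0.1 0 0 0" --pt "-0.4 0.3 0.1 0 0 0" --pt "-0.45 0.4 0.1 0 0 0" --pt "-0.45 0.45 0.1 0 0 0"

```text
t: 15.95
position: [464.4, 66.7, 262.0]
eef_rot: [2.383, 2.041, 0.002]
wrist_force: [1.1, 0.6, 0.5]
grip_width: 52.2
```

Call:
send_rows --pt "-0.1 0.1 0.1 0 0 0" --pt "-0.2 0.2 0.1 0 0 0" --pt "-0.2 0.35 0.1 0 0 0" --pt "-0.2 0.5 0.1 0 0 0" --pt "-0.2 0.6 0.1 0 0 0"

```text
t: 16.45
position: [406.6, 246.7, 291.8]
eef_rot: [2.383, 2.04, 0.003]
wrist_force: [0.5, -0.1, -0.3]
grip_width: 52.5
```

```bash
python3 - <<'E'
from h import *
o=get_obs();print(o["t"],o["position"],o["grip_width"])
i,*_=cam("top","t6");j,*_=cam("scene","s6")
A=cv2.resize(i[190:340,320:470],None,fx=2.66,fy=2.66,interpolation=2);B=cv2.resize(j[150:330,290:440],None,fx=2.66,fy=2.66,interpolation=2)
A=cv2.copyMakeBorder(A,0,B.shape[0]-A.shape[0],0,0,0);cv2.imwrite("pics/c6.png",np.hstack([A,B]))
E
```

```text
16.45 [406.5509724  246.69875593 291.79769414] 52.48851822507503
```

View pics/c6.png

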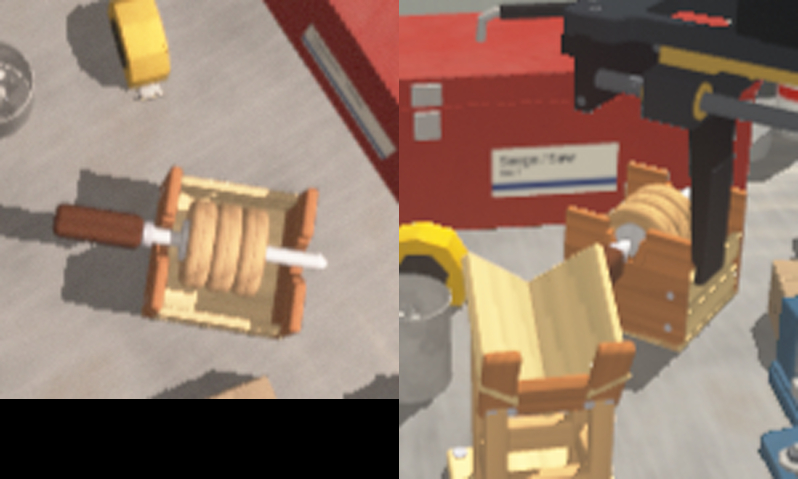

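The rod lies in both notches with its collar just inside the near board. All three wheels hang inside the crate, the gripper is clear, and the tape and tin look unmoved.

```bash
python3 -c "
from h import *
print(close_job())"
```

```text
the job is handed in; nothing more can be done
None
```

The three wheels now hang on the rod inside the crate, and the job is handed in at about 16.5 s of the 67 s allowed. I took the rod by its handle, threaded it up through all three wheels from the low end, and lifted them off together. I then levelled it over the crate, set it back in both notches and let go.

**Last checks:**
- **Placing:** the final top and scene pictures show the rod in both notches and the collar just inside the handle-side board. All three wheels are inside, clear of the walls.
- **Forces:** the highest wrist force I saw was about 7 N, when the rod seated. Threading showed no contact force.
- **Other objects:** the gripper held only the handle and is clear of everything now. The tape and tin look unmoved by eye; I did not measure them.

**Checks that disagreed or failed:**
- The top and scene cameras were about 2.5 mm off the robot's own position in x. I corrected the rack position for this before threading.
- A pixel check of the rod's centreline just before release was useless, because the arm blocked the view. I relied on the contact force, and on the final pictures after letting go.

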